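# Fish a dropped test cassette out of the gap between two readers

## Task

A test cassette has dropped into the narrow gap between the two joined test readers. Take the rod whose end is bent down, reach in over the cassette with it and draw the cassette out along the table until it lies flat on the open table just in front of the gap, a good centimetre or more clear of it; then put the bent rod down on the table, standing on its handle as it was, and let go. Do not touch the cassette with the gripper or arm, and leave the straight rod alone.

Things in the scene. Friction and masses are not known exactly. Their poses are not given: they have to be found in the camera images.
- hook: Bent rod: grey handle block 70 long x 22 wide x 38 high mm that stands on the table, with a 6 mm dark steel rod leaving its front end level (underside 27 mm up) and bent straight down at its end into a flat foot (22 wide, 5 thick, 2 to 18 mm up). 90 g. Origin: centre of the handle's underside; x along the rod to the foot (185 mm away), y across the handle, z up. Starts pointing about to -y.
- hook_tip (a point): Middle of the lower edge of the bent rod's foot, 185 mm ahead of the handle's centre and 2 mm above the handle's underside; axes as the hook's.
- straight_rod: Rod with the same handle and length but a straight end without a bend; a bystander to be left where it is. It and the bent rod trade places. Origin and axes as for the hook.
- cassette: The white test cassette (72 x 24 mm, 8 to 9 high, 20 g) lying flat on the table inside the gap, roughly along it, its middle 62 to 80 mm behind the mouth. Others like it lie out on the table and are bystanders. Origin: centre of its underside; x its long axis, z up.
- gap_mouth (a point): Middle of the gap's open front end, at table height, between the front faces of the two joined grey readers. x points level into the gap along its middle, y across, z up. The gap is 46 mm wide, 149 deep to a low closing panel, open above; its floor is the table. Each reader is 160 deep, 70 wide, 85 high mm; they do not move. The mouth faces about to +y (left).

How it is judged (in metres and radians):
At the end, for the whole second after the job is handed in: The cassette lies flat on the table (within 10 degrees) in front of the gap, its middle 45 to 250 mm out from the mouth and within 120 mm of the gap's middle line to either side; the bent rod stands on its handle on the table, upright within 10 degrees; both are at rest (x of cassette in the frame of gap_mouth between -0.25 and -0.045 m and y of cassette in the frame of gap_mouth between -0.12 and 0.12 m and height (world z) of cassette between -0.01 and 0.008 m and angle between each of cassette, hook's own z axis and vertical below 0.17 rad and height (world z) of hook between -0.01 and 0.012 m and linear speed of each of cassette, hook below 0.02 m/s); the robot touches nothing.
It fails at once if the gripper or arm touches the cassette (contact force between any of the fingers, the arm and cassette above 0.5 N).
It fails at once if the straight rod is moved by more than 30 mm (distance of straight_rod from where it was at the start of the episode above 0.03 m).
It also fails if it takes over 45 s, if anything falls off the work surface, if the arm or the gripper's body presses on something with over 40 N, if the wrist force passes 120 N, or if a joint passes its speed limit or range.

## Robot

A 7-joint arm with a two-finger parallel gripper is mounted at the origin on a cart in front of the work surface, level with it; the furniture and walls round the work are solid. World frame = base frame: x ahead of the robot, y to its left, z up, the work surface at z = 0. Lengths are in m, angles in degrees, forces in N, time in s.
With the tool pointing down it reaches from about 0.4 to 0.9 m from the base axis. Payload 5.6 kg.
Tool frame: the origin (TCP) lies at the very end of the fingers, on their centre line; the grasp point (between the pads) lies 19 mm behind it; z points along the fingers, y is the line along which they close (so a half turn about z gives the same grasp; the last joint's range is limited). The gripper opens to 92 mm and grips with 3 to 60 N. Pads are 20 mm wide; open, the fingers measure 128 mm over their backs; the gripper's body (75 mm by 189 mm) begins 69 mm behind the grasp point.
Start: joints at [-70.646, 26.786, -0.665, 91.828, 0.344, 61.387, -3.226], TCP at [0.242, 0.603, 0.215] pointing down, gripper open.
Joint ranges: [-144.91, 144.91], [-17.63, 115.5], [-89.93, 88.59], [15.96, 139.68], [-74.01, 254.01], [8.47, 105.57], [-167.45, 167.45]. Speed limits (degrees/s): [147.25, 147.25, 180, 180, 180, 180, 180].

## Interface

Orientations are given as [roll, pitch, yaw] about the fixed x, y, z axes, in that order (R = Rz(yaw) Ry(pitch) Rx(roll)).
In Python, from plant import bot gives the robot as it stands.
- The arm moves only by the shell command python3 -m pendant 'ROWS'. ROWS is JSON, a list of rows, each a list of 5 numbers: the shift along the tool's x, y, z in m, then the turn about the tool's z in rad, then the finger opening in m, from 0 to 0.0919. A call has 1 to 10 rows; each row shifts and turns the commanded pose from where the row before left it, along the tool's axes as they then stand; what a row does not reach is not made up. A row lasts 1/8 s, in which the tool goes at most 62.5 mm and 10.7 degrees, less where a joint would pass 70% of its speed; a pose out of reach is approached as far as the arm can. A call is refused whole if a number of a shift passes 0.0625 or a number of a turn 0.188, either way. A call with a gripper value outside its range is refused whole. The fingers move at their own pace and stop on an object; the grip force is fixed at half the most. Time passes only in rows, so rows that do not move let the fingers close. It gives the time, the measured TCP pose, the force, the opening and the grip force at its end, in the units of the state.
- bot.observe(): the state, without advancing time (a new reading comes with each control period).
- bot.read_camera(name): name is "scene" or "top" or "wrist"; returns a dict with "color" (400x640x3 uint8, red, green, blue), "fx", "fy", "cx", "cy" (pixels), "k1" (the pictures are not rectified: a ray, as slopes to the right and down, at radius r is drawn at 1 + k1 r^2 times it, then the intrinsics apply), "rvec" (rotation vector, rad) and "tvec" (3), from world to camera coordinates, as OpenCV has them. Camera axes: x right, y down, z forward; pixel columns grow to the right and rows downward; lengths in m; the calibration is good to about 2 mm. A picture is of the moment at which its call begins. There is no depth.
- bot.sign_off(): hands the job in; it is judged then, once.
The state is a dict: "time_s": time; "q": joint angles; "qvel": joint speeds; "effort": joint torques, N m; "position": TCP position; "ee_rot": TCP orientation; "force": force on the tool from outside, world axes, zero at the start; "ft_torque": the same for the moment, N m; "gripper_width": finger opening in m; "grip_force": force on a finger pad.
Only numpy, scipy, OpenCV 4.12 (cv2) and the standard library are available. Lean on these libraries where they do the work, as an engineer would, in place of code of your own. Each camera call takes 0.05 s, during which the arm holds its last target. There are 200 camera calls.

## Working session

There is one attempt and no reset: what is moved stays moved. The work goes in short steps, Python scripts to look and compute and a shell command to move; the robot and the scene stay as the last step left them, time stands still between calls to the robot, and variables do not carry over. Pictures are saved under pics/ and viewed, at most 10 in all, crops included, and the job is handed in when it is done.

```bash
mkdir -p pics
cat > h.py <<'E'
import numpy as np, cv2
from plant import bot
def snap(n,f):
    c=bot.read_camera(n); cv2.imwrite('pics/'+f,c['color'][:,:,::-1])
    np.save('pics/'+n+'.npy',np.array([c['fx'],c['fy'],c['cx'],c['cy'],c['k1'],*np.ravel(c['rvec']),*np.ravel(c['tvec'])])); return c
def ray(n,u,v,z=0.0):
    p=np.load('pics/'+n+'.npy'); a,b=(u-p[2])/p[0],(v-p[3])/p[1]
    x,y=a,b
    for _ in range(30):
        s=1+p[4]*(x*x+y*y); x,y=a/s,b/s
    R=cv2.Rodrigues(p[5:8])[0]; o=-R.T@p[8:11]; d=R.T@np.array([x,y,1])
    return o+d*(z-o[2])/d[2]
E
python3 - <<'E'
from h import *
snap('top','top1.png');snap('scene','scene1.png')
s=bot.observe();print(s['position'],s['ee_rot'],s['time_s'])
E
```

```text
[0.24143002 0.60294588 0.21373493] [-1.79909297e+02  6.30704678e-03  1.58181618e+02] 0.1
```

View pics/top1.png

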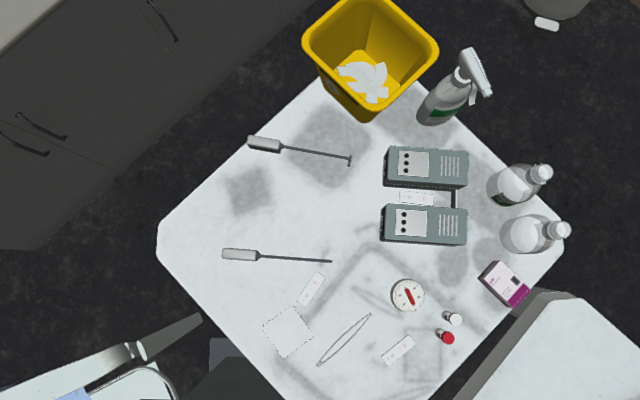

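View pics/scene1.png

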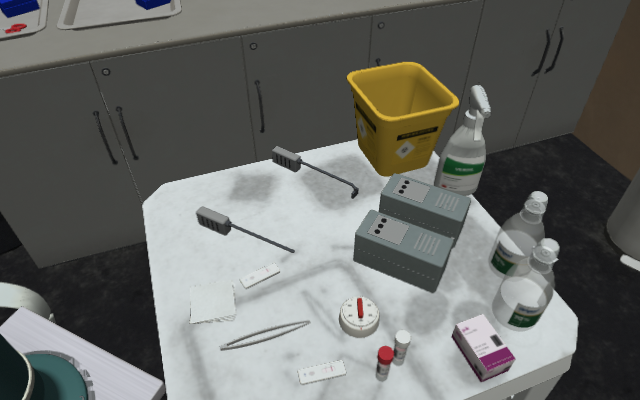

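The top view shows the bent rod with its handle near (265,144) and foot near (350,160). The straight rod's handle is near (239,254). The gap with the cassette is near (415,198), with its mouth to the left at about x=383.

Run:
```python
from h import *
im=cv2.imread('pics/top1.png')[120:260,235:480]
cv2.imwrite('pics/crop1.png',cv2.resize(im,None,fx=3.2,fy=3.2,interpolation=cv2.INTER_CUBIC))
for n,u,v,z in [('h',265,144,.038),('foot',350,160,.01),('s',239,254,.038),('cas',415,198,.008),('stip',331,261,.03)]: print(n,ray('top',u,v,z).round(3))
```

```text
h [ 0.683 -0.098  0.038]
foot [ 0.658 -0.277  0.01 ]
s [ 0.454 -0.054  0.038]
cas [ 0.578 -0.416  0.008]
stip [ 0.443 -0.239  0.03 ]
```

View pics/crop1.png

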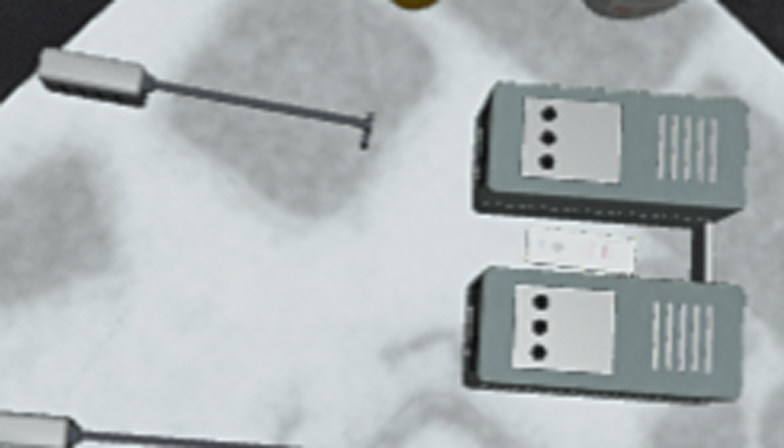

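The crop shows the handle's top face centred near (93,72), the foot near (367,130), the gap walls' top edges along (488,190)-(738,210) and (487,268)-(743,287), and the cassette spanning x from 527 to 635.

Run:
```python
from h import *
r=lambda x,y,z:ray('top',235+x/3.2,120+y/3.2,z)
P={k:r(*v) for k,v in dict(htop=(93,72,.038),hback=(41,61,.038),hfront=(146,82,.038),foot=(367,130,.01),rodend=(370,122,.03),rod0=(155,83,.03),uf=(488,190,.085),ub=(738,210,.085),lf=(487,268,.085),lb=(743,287,.085),c1=(527,227,.008),c2=(636,237,.008),c3=(633,273,.008),c4=(526,264,.008)).items()}
for k,v in P.items(): print(k,v.round(4))
y=lambda a,b:np.degrees(np.arctan2(*(P[b]-P[a])[[1,0]]))
print('hook yaw',y('htop','foot'),y('rod0','rodend'),y('hback','hfront'),'gap yaw',y('uf','ub'),y('lf','lb'),'cas',y('c1','c2'))
print('mouth',(P['uf']+P['lf'])/2)
s=bot.observe();print(s['position'],s['ee_rot'],s['q'])
```

```text
htop [ 0.6861 -0.0961  0.038 ]
hback [ 0.6931 -0.0617  0.038 ]
hfront [ 0.6798 -0.131   0.038 ]
foot [ 0.6567 -0.2768  0.01  ]
rodend [ 0.6571 -0.2776  0.03  ]
rod0 [ 0.6815 -0.136   0.03  ]
uf [ 0.6017 -0.3461  0.085 ]
ub [ 0.5917 -0.499   0.085 ]
lf [ 0.5538 -0.345   0.085 ]
lb [ 0.5444 -0.5003  0.085 ]
c1 [ 0.5927 -0.3837  0.008 ]
c2 [ 0.5871 -0.4565  0.008 ]
c3 [ 0.5629 -0.4539  0.008 ]
c4 [ 0.5679 -0.3827  0.008 ]
hook yaw -99.21832581387366 -99.75359757334995 -100.89864132068534 gap yaw -93.73324158583635 -93.4653303260785 cas -94.44401841349546
mouth [ 0.57773479 -0.34554343  0.085     ]
[0.24143002 0.60294588 0.21373493] [-1.79909297e+02  6.30704678e-03  1.58181618e+02] [-70.64675584  26.83219422  -0.66578503  91.87379571   0.34398277
  61.386914    -3.22446051]
```

```bash
python3 -m pendant '[[-0.06,0,0,0.09,0.07],[-0.06,0,0,0.09,0.07],[-0.06,0,0,0.09,0.07],[-0.06,0,0,0.09,0.07],[-0.06,0,0,0.09,0.07],[-0.06,0,0,0.09,0.07],[-0.06,0,0,0.09,0.07],[-0.06,0,0,0.09,0.07],[-0.06,0,0,0.09,0.07],[-0.06,0,0,0.09,0.07]]'
cat >> h.py <<'E'
def goto(x,y,z,yaw):
    """print shift in current tool axes and tool turn (rad) to the target TCP pose"""
    s=bot.observe(); p=np.array(s['position'])
    from scipy.spatial.transform import Rotation as Ro
    e=s['ee_rot']; R=Ro.from_euler('xyz',e,degrees=True)
    d=R.inv().apply(np.array([x,y,z])-p); t=-np.radians((yaw-e[2]+180)%360-180)
    print('pos',p.round(4),'rot',np.round(e,2),'F',np.round(s['force'],1),'t',s['time_s'],'| shift',d.round(4),'turn',round(t,4))
E
python3 -c "
from h import *
goto(.686,-.096,.10,80.2)"
```

```text
time_s: 1.35
position: [0.6522, 0.1912, 0.214]
ee_rot: [-180.0, 0.0, 106.4]
force: [-0.7, 0.6, -0.0]
gripper_width: 0.0697
grip_force: 0.0
pos [0.6522 0.1912 0.214 ] rot [-1.7997e+02  1.0000e-02  1.0645e+02] F [-0.7  0.6 -0. ] t 1.35 | shift [-0.285  -0.0489  0.1141] turn 0.4581
```

```bash
python3 -m pendant '[[-0.057,-0.01,0,0,0.07],[-0.057,-0.01,0,0,0.07],[-0.057,-0.01,0.01,0,0.07],[-0.057,-0.01,0.02,0,0.07],[-0.057,-0.009,0.02,0,0.07],[0,0,0.02,0.153,0.07],[0,0,0,0.153,0.07],[0,0,0,0.153,0.07],[0,0,0,0,0.07]]'
python3 - <<'E'
from h import *
goto(.686,-.096,.01,80.2)
a=snap('wrist','w1.png');snap('top','t2.png')
E
```

```text
time_s: 2.48
position: [0.6859, -0.0939, 0.1439]
ee_rot: [-179.9, 0.0, 80.4]
force: [-0.5, 0.2, 0.1]
gripper_width: 0.07
grip_force: 0.0
pos [ 0.6859 -0.0939  0.1439] rot [-1.7994e+02  3.0000e-02  8.0420e+01] F [-0.5  0.2  0.1] t 2.475 | shift [-0.002   0.0006  0.1339] turn 0.0038
```

View pics/w1.png

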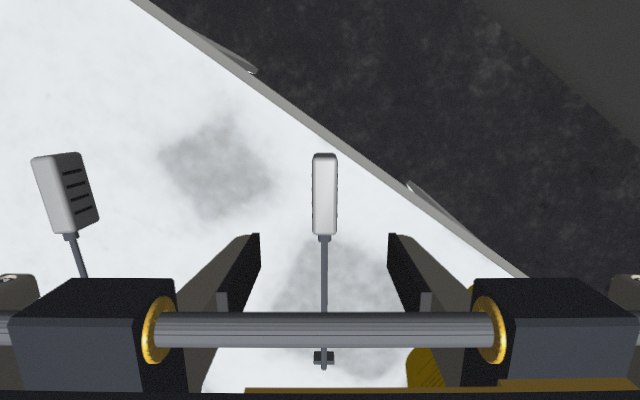

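The wrist view shows the handle centred between the fingers: back end (325,155), front end (325,235), rod vertical down to the foot at (324,358).

```bash
python3 - <<'E'
from h import *
for n,u,v,z in [('back',325,156,.038),('front',325,234,.038),('foot',324,357,.018)]: print(n,ray('wrist',u,v,z).round(4))
E
python3 -m pendant '[[-0.002,0,0.03,0.004,0.07],[0,0,0.04,0,0.07],[0,0,0.04,0,0.07],[0,0,0.026,0,0.05],[0,0,0,0,0.01],[0,0,0,0,0.01],[0,0,0,0,0.01],[0,0,0,0,0.01]]'
```

```text
back [ 0.6936 -0.0558  0.038 ]
front [ 0.6823 -0.1233  0.038 ]
foot [ 0.6574 -0.2657  0.018 ]
time_s: 3.58
position: [0.6866, -0.0961, 0.0099]
ee_rot: [179.9, -0.0, 80.1]
force: [-0.7, 0.3, -0.3]
gripper_width: 0.0224
grip_force: 0.3
```

```bash
python3 -m pendant '[[0,0,0,0,0.0],[0,0,0,0,0.0],[0,0,0,0,0.0],[0,0,-0.02,0,0.0],[0,0,-0.02,0,0],[0,0,0,0,0]]'
python3 - <<'E'
from h import *
snap('wrist','w2.png')
# hook origin on grasp: TCP-frame; target yaw 86.4 with foot at depth -0.04 (outside)
m=np.array([.5777,-.3455]);a=np.radians(-93.6);u=np.array([np.cos(a),np.sin(a)])
for d in (-.045,.128): print(d,(m+u*(d-.185)).round(4))
E
```

```text
time_s: 4.32
position: [0.6876, -0.0964, 0.0514]
ee_rot: [179.7, -0.0, 80.1]
force: [0.1, -0.3, -0.2]
gripper_width: 0.0212
grip_force: 30.0
-0.045 [ 0.5921 -0.116 ]
0.128 [ 0.5813 -0.2886]
```

View pics/w2.png

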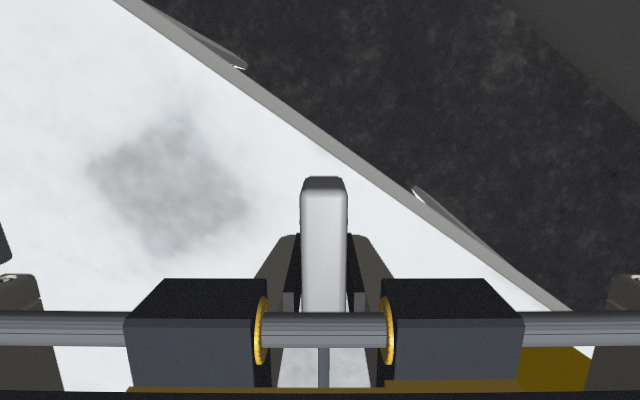

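The wrist view shows the handle held squarely between the pads, back end at about (324,180).

```bash
python3 - <<'E'
from h import *
for v in (177,190): print(ray('wrist',324,v,.079).round(4))
goto(.592,-.120,.05,86.4)
E
python3 -m pendant '[[0,0,0,-0.11,0],[0.018,-0.048,0,0,0],[0.018,-0.048,0,0,0],[0,0,0,0,0],[0,0,0,0,0]]'
python3 - <<'E'
from h import *
goto(.592,-.120,.05,86.4)
snap('top','t3.png')
im=cv2.imread('pics/t3.png')[120:260,235:480]
cv2.imwrite('pics/crop3.png',cv2.resize(im,None,fx=3.2,fy=3.2,interpolation=cv2.INTER_CUBIC))
E
```

```text
[ 0.6957 -0.0518  0.079 ]
[ 0.6947 -0.0575  0.079 ]
pos [ 0.6867 -0.0961  0.0501] rot [ 1.7986e+02 -3.0000e-02  8.0090e+01] F [ 0.3  0.6 -1.5] t 4.375 | shift [-0.0399 -0.0891 -0.0001] turn -0.1102
time_s: 5.0
position: [0.5931, -0.0542, 0.0488]
ee_rot: [179.9, 0.0, 86.4]
force: [0.5, -0.7, -0.6]
gripper_width: 0.0216
grip_force: 30.0
pos [ 0.5931 -0.0542  0.0488] rot [1.7993e+02 1.0000e-02 8.6400e+01] F [ 0.5 -0.7 -0.6] t 5.0 | shift [-0.0658  0.0031 -0.0012] turn 0.0
```

View pics/crop3.png

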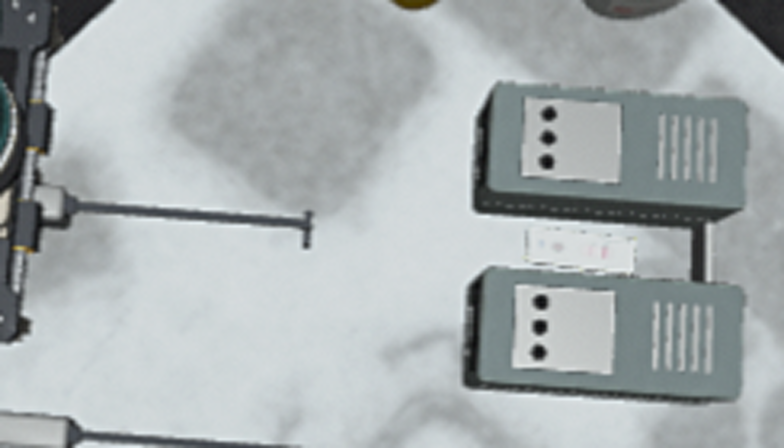

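The crop shows the foot at (307,228), raised and clear of the mouth, with the rod roughly parallel to the gap.

Run:
```python
from h import *
r=lambda x,y,z:ray('top',235+x/3.2,120+y/3.2,z)
m=np.array([.5777,-.3455]);a=np.radians(-93.6);u=np.array([np.cos(a),np.sin(a)]);w=np.array([-u[1],u[0]])
f=r(307,229,.050)[:2]; b=r(75,206,.071)[:2]; e=r(305,223,.071)[:2]; t=np.array([.5931,-.0542])
print(f,b,e,np.degrees(np.arctan2(*(e-b)[::-1])),'foot in gap',(f-m)@u,(f-m)@w,'tcp',(t-m)@u,(t-m)@w)
for c in [(527,227),(636,237),(633,273)]: q=r(*c,.008)[:2]; print((q-m)@u,(q-m)@w)
```

```text
[ 0.58203314 -0.2368913 ] [ 0.5907595 -0.0934357] [ 0.58214986 -0.23533432] -93.47214239242165 foot in gap -0.10866646563729958 -0.002495004377915361 tcp -0.29169215999190695 -0.002921266721093578
0.037166489535626734 0.01741478145991654
0.110190490416464 0.01633899436995415
0.10909030179437512 -0.007997407416321689
```

```bash
python3 -m pendant '[[-0.03,0.005,0,0,0],[-0.05,0,0,0,0],[-0.05,0,0,0,0],[-0.05,0,0,0,0],[-0.04,0,0,0,0],[-0.018,0,0,0,0],[0,0,0,0,0],[0,0,0,0,0]]'
python3 - <<'E'
from h import *
goto(.5862,-.2918,.0099,86.4)
snap('top','t4.png')
im=cv2.imread('pics/t4.png')[150:230,340:480]
cv2.imwrite('pics/crop4.png',cv2.resize(im,None,fx=5,fy=5,interpolation=cv2.INTER_CUBIC))
E
```

```text
time_s: 6.05
position: [0.5831, -0.2895, 0.0482]
ee_rot: [-180.0, -0.1, 86.5]
force: [0.8, 0.2, 0.2]
gripper_width: 0.0216
grip_force: 30.0
pos [ 0.5831 -0.2895  0.0482] rot [-1.7999e+02 -1.0000e-01  8.6530e+01] F [0.8 0.2 0.2] t 6.05 | shift [-0.0022  0.0033  0.0383] turn 0.0022
```

View pics/crop4.png

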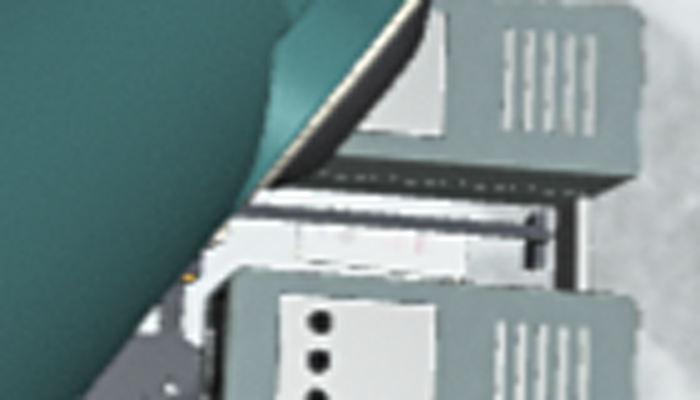

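The foot, at crop (535,240), hangs beyond the cassette's far end (x≈467) and short of the panel (x≈555).

Run:
```python
from h import *
r=lambda x,y,z:ray('top',340+x/5,150+y/5,z)[:2]
m=np.array([.5777,-.3455]);a=np.radians(-93.6);u=np.array([np.cos(a),np.sin(a)]);w=np.array([-u[1],u[0]])
for n,c in dict(foot=(533,240,.048),footbot=(531,265,.04),cas=(467,255,.008),cas2=(465,277,.008)).items(): q=r(*c); print(n,(q-m)@u,(q-m)@w)
```

```text
foot 0.12642171009103173 0.0028516638375253537
footbot 0.12825492404615474 -0.006140485138731998
cas 0.10999592546742706 0.0013446077146123093
cas2 0.10949723721482081 -0.008153919196558473
```

```bash
python3 -m pendant '[[-0.002,0,0.015,0,0],[0,0,0.015,0,0],[0,0,0.0065,0,0],[0,0,0,0,0],[0.005,0,0,0,0],[0.01,0,0,0,0],[0.015,0,0,0,0],[0.015,0,0,0,0],[0.015,0,0,0,0],[0.01,0,0,0,0]]'
python3 - <<'E'
from h import *
goto(.5945,-.125,.0105,86.4)
E
```

```text
time_s: 7.35
position: [0.5869, -0.2223, 0.0121]
ee_rot: [180.0, -0.0, 86.5]
force: [-0.4, -0.2, -0.7]
gripper_width: 0.0216
grip_force: 30.0
pos [ 0.5869 -0.2223  0.0121] rot [ 1.800e+02 -3.000e-02  8.646e+01] F [-0.4 -0.2 -0.7] t 7.35 | shift [0.0976 0.0016 0.0017] turn 0.001
```

```bash
python3 -m pendant '[[0.01,0,0,0,0],[0.014,0,0,0,0],[0.014,0,0,0,0],[0.014,0,0,0,0],[0.014,0,0,0,0],[0.014,0,0,0,0],[0.012,0,0,0,0],[0.008,0,0,0,0],[0.003,0,0,0,0],[0,0,0,0,0]]'
python3 - <<'E'
from h import *
goto(.5945,-.125,.0105,86.4)
snap('top','t5.png')
im=cv2.imread('pics/t5.png')[120:260,235:480]
cv2.imwrite('pics/crop5.png',cv2.resize(im,None,fx=3.2,fy=3.2,interpolation=cv2.INTER_CUBIC))
E
```

```text
time_s: 8.6
position: [0.593, -0.1214, 0.0121]
ee_rot: [-180.0, 0.0, 86.4]
force: [0.2, -0.3, -1.3]
gripper_width: 0.0219
grip_force: 30.0
pos [ 0.593  -0.1214  0.0121] rot [-1.800e+02  1.000e-02  8.638e+01] F [ 0.2 -0.3 -1.3] t 8.6 | shift [-0.0035  0.0017  0.0016] turn -0.0003
```

View pics/crop5.png

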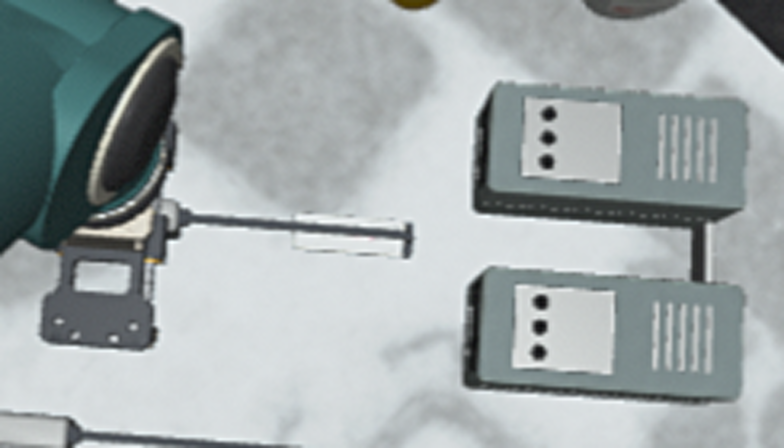

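The cassette lies out on the open table, spanning crop x from 293 to 403, with the foot at x≈408 between it and the gap. Next I lower the handle the last 2 mm and release.

```bash
python3 -m pendant '[[-0.001,0,0.001,0,0],[0,0,0.0013,0,0],[0,0,0,0,0],[0,0,0,0,0.03],[0,0,0,0,0.06],[0,0,0,0,0.06],[0,0,0,0,0.06],[0,0,-0.02,0,0.06],[0,0,-0.04,0,0.06],[0,0,-0.06,0,0.06]]'
python3 -m pendant '[[0.03,0,-0.05,0,0.06],[0.06,0,-0.03,0,0.06],[0.06,0,0,0,0.06],[0.06,0,0,0,0.06],[0,0,0,0,0.06],[0,0,0,0,0.06]]'
python3 - <<'E'
from h import *
snap('scene','s6.png');snap('top','t6.png')
a=cv2.imread('pics/t6.png')[120:260,235:480];b=cv2.imread('pics/s6.png')[120:260,180:425]
cv2.imwrite('pics/c6.png',cv2.resize(np.vstack([a,b]),None,fx=2.1,fy=2.1))
E
```

```text
time_s: 9.9
position: [0.592, -0.1221, 0.131]
ee_rot: [-179.9, 0.0, 86.4]
force: [0.8, 0.6, 1.2]
gripper_width: 0.06
grip_force: 0.0
time_s: 10.65
position: [0.606, 0.0825, 0.2088]
ee_rot: [179.9, 0.0, 86.4]
force: [-0.0, -1.3, 1.0]
gripper_width: 0.0601
grip_force: 0.0
```

View pics/c6.png

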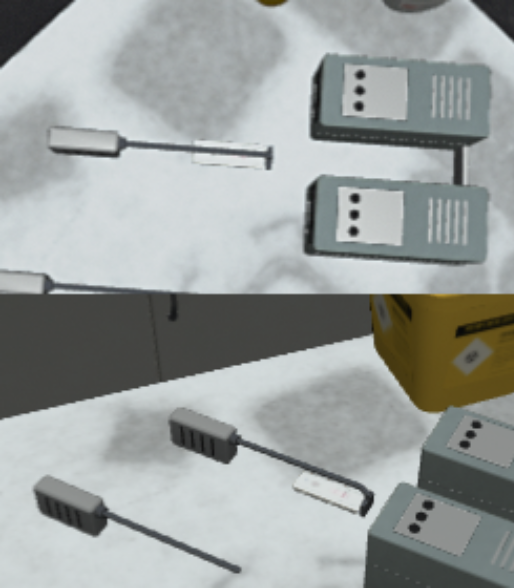

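The hook stands upright on its handle. The cassette lies flat in front of the gap, spanning x from 192 to 267 in the top half.

Run:
```python
from h import *
q=ray('top',235+229/2.1,120+154/2.1,.008)[:2]-np.array([.5777,-.3455]);a=np.radians(-93.6)
x,y=q@[np.cos(a),np.sin(a)],q@[-np.sin(a),np.cos(a)];print(x,y)
if -.2<x<-.055 and abs(y)<.1: print(bot.sign_off())
```

```text
-0.08055077524703934 0.0030905028657551158
the job is handed in; nothing more can be done
None
```

I drew the cassette out with the bent rod; it lies flat with its middle about 80 mm in front of the gap. The bent rod stands upright on its handle, released, and the job is handed in (no verdict was returned).

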